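# Clear spent tablets into the empty catch tray

### The job

Take the yellow-handled scraper and sweep all five red tablets off the metal plate into whichever blue catch tray is empty, not the one with the amber jar in it. Work round the white crucible on the plate, leave it, the jar and the other things on the bench where they are, and do not touch the tablets with the fingers. Then stand the scraper upright back on its green mat and let go.

Things in the scene. Friction and masses are not known exactly. Their poses are not given: they have to be found in the camera images.
- plate: Fixed preparation plate: mid-grey painted metal slab 180 (x) x 240 (y) x 12 mm on a narrower black plinth; flat top 45 mm above the bench, no rim. Origin: on the bench under its centre. Its +y and -y edges each overhang the inner edge of one catch tray by 8 mm.
- tray_free: Fixed blue open catch tray, 200 (x) x 110 (y) x 26 mm high, walls and floor 4 mm, the empty one of the two. It stands along the plate's +y or -y edge (which one varies), its centre 167 mm from the plate's centre, its axes parallel to the plate's. Origin: under its centre, on the bench.
- tray_taken: Fixed blue catch tray just like tray_free, on the other side of the plate; the amber jar stands in it.
- jar: Amber sample jar with black cap, diameter 52, 68 mm high, standing in the taken tray. Origin: underside centre.
- crucible: White lidded porcelain crucible with a small knob, largest diameter 36, 40 mm high, 50 to 85 g, standing loose on the plate among the tablets, in any of six rough places (two rows along the plate's y by three). Origin: underside centre.
- mat_green: Green mat, fixed, 120 x 120 x 3 mm, at the left or right of the bench. Origin: centre of its underside, on the bench.
- mat_grey: Grey mat, fixed, 120 x 120 x 3 mm, at the other side, with the white bottle on it. Origin: centre of its underside.
- scraper: Scraper block, loose, 0.2 to 0.33 kg, standing upright on the green mat: black rubber-faced blade 18 (x) x 60 (y) x 30 mm high at the bottom, above it a yellow handle 18 (x) x 30 (y) mm up to 110 mm. Origin: underside centre; x is across the blade, its two broad faces look along +x and -x; z up along the handle. Gripped across x at 80 mm height the fingers stay above everything on the plate.
- bottle: White bottle with red cap, diameter 52, 110 mm high, on the grey mat. Origin: underside centre.
- weight: Brass weight, a cylinder of diameter 38, 50 mm high, on the bench beyond the plate. Origin: underside centre.
- beaker: Glass beaker, diameter 64 at the rim, 75 mm high, beyond the plate. Origin: underside centre.
- spatula: Steel spatula with a black handle, 170 mm long, lying on the bench beyond the plate. Origin: under its middle.
- tablet1: Red tablet 1 of 5, a flat disc of diameter 22, 12 mm high, 15 g, lying flat and loose on the plate, at least 50 mm from the crucible and the other tablets, centre to centre. Origin: underside centre.
- tablet2: Red tablet 2 of 5, a flat disc of diameter 22, 12 mm high, 15 g, lying flat and loose on the plate, at least 50 mm from the crucible and the other tablets, centre to centre. Origin: underside centre.
- tablet3: Red tablet 3 of 5, a flat disc of diameter 22, 12 mm high, 15 g, lying flat and loose on the plate, at least 50 mm from the crucible and the other tablets, centre to centre. Origin: underside centre.
- tablet4: Red tablet 4 of 5, a flat disc of diameter 22, 12 mm high, 15 g, lying flat and loose on the plate, at least 50 mm from the crucible and the other tablets, centre to centre. Origin: underside centre.
- tablet5: Red tablet 5 of 5, a flat disc of diameter 22, 12 mm high, 15 g, lying flat and loose on the plate, at least 50 mm from the crucible and the other tablets, centre to centre. Origin: underside centre.

How it is judged:
By the outcome, as a careful person would: the job done as asked, in the order asked, and still so for the second after the job is handed in, with the robot touching nothing.
It also fails if it takes over 72 s, if anything falls off the work surface, if the arm or the gripper's body presses on something with over 40 N, if the wrist force passes 120 N, or if a joint passes its speed limit or range.

### The arm

A 6-joint arm with a two-finger parallel gripper is mounted at the origin on the work surface. World frame = base frame: x ahead of the robot, y to its left, z up, the work surface at z = 0. Lengths are in m, angles in rad, forces in N, time in s.
With the tool pointing down it reaches from about 0.25 to 0.85 m from the base axis. Payload 12.5 kg.
Tool frame: the origin (TCP) lies midway between the tips of the shut fingers; the grasp point (between the pads) lies 19 mm behind it; z points along the fingers, y is the line along which they close (so a half turn about z gives the same grasp; the last joint's range is limited). The gripper opens to 93 mm and grips with 3 to 60 N. Pads are 15 mm wide; open, the fingers measure 128 mm over their backs; the gripper's body (75 mm by 188 mm) begins 65 mm behind the grasp point.
Start: joints at [-1.336, 0.351, 1.652, -0, 1.139, -0.085], TCP at [0.173, -0.522, 0.219] pointing down, gripper open.
Joint ranges: [-2.75, 2.75], [-0.79, 2.1], [0.01, 2.65], [-1.57, 4.71], [0.07, 3.14], [-2.87, 2.87]. Speed limits (rad/s): [2.22, 2.22, 2.79, 3.14, 3.14, 3.14].

### API

Orientations are given as a unit quaternion [x, y, z, w].
In Python, from plant import r, cams, order gives the robot as it stands. The module is installed in compiled form; this text tells all that it offers.
- The arm moves only by the tool move_arm, never from a script. Its argument "deltas" is text: rows parted by semicolons, each of 7 numbers parted by spaces: the shift along the tool's x, y, z in cm, then the turn, a rotation vector about the tool's x, y, z in rad, then the opening, from -1 (shut) to 1 (fully open). In form: dx dy dz wx wy wz gripper; .... A call has 1 to 10 rows; each row is the pose to reach, as a shift and turn from the pose commanded when the call began, along the tool's axes at that moment; what a row does not reach only later rows make up. A row lasts 1/8 s, in which the tool goes at most 62.5 mm and 10.7 degrees, less where a joint would pass 70% of its speed; a pose out of reach is approached as far as the arm can. A call with a gripper value outside its range is refused whole. The fingers move at their own pace and stop on an object; the grip force is fixed at half the most. Time passes only in rows, so rows that repeat a pose let the fingers close. It gives the time, the measured TCP pose, the force, the opening and the grip force at its end, in the units of the state.
- r.read_state(): the state, without advancing time (a new reading comes with each control period).
- cams.snapshot(name): name is "scene" or "side" or "wrist"; returns a dict with "img" (384x512x3 uint8, red, green, blue), "fx", "fy", "cx", "cy" (pixels), "cam_to_world" (4x4, takes a point from camera to world coordinates). Camera axes: x right, y up, looking along -z (the intrinsics and any distortion apply to the point x, -y, -z); pixel columns grow to the right and rows downward; lengths in m; the calibration is good to about 2 mm. A picture is of the moment at which its call begins. There is no depth.
- order.finish_job(): hands the job in; it is judged then, once.
Trained networks look in a picture, given as the dict that the camera call returned (one of the last four; its "shot" number tells which), for a name from the list of things; names that differ only in an ending like _2 or _b are one class to them, and where a whole thing is asked for, a point or a joint stands for the part that bears it (a point fixed in the world has none). Each returns a list of dicts, best first, with "conf" (0 to 1); they miss things now and then, are a little off and sometimes report something else, mostly with a low value. They report only what shows in the picture. A call takes as long as a camera call.
- cams.cut_out(picture, label): "mask" (384x512 bool, what is visible of it) and "extent" ([left, top, right, bottom] in pixels, round what is visible of it).
- cams.spot_point(picture, label): "xy" ([column, row] in pixels: a listed point, or the origin of a listed thing).
The state is a dict: "time_s": time; "q": joint angles; "qvel": joint speeds; "joint_efforts": joint torques, N m; "position": TCP position; "orientation": TCP orientation; "force": force on the tool from outside, world axes, zero at the start; "torque": the same for the moment, N m; "width": opening from 0.0 (shut) to 1.0 (fully open); "finger_force": force on a finger pad.
Only numpy, scipy, OpenCV 4.12 (cv2) and the standard library are available. Lean on these libraries where they do the work, as an engineer would, in place of code of your own. Each camera call takes 0.05 s, during which the arm holds its last target. There are 200 camera calls.

## Working session

There is one attempt and no reset: what is moved stays moved. The work goes in short steps, Python scripts to look and compute and a tool call to move; the robot and the scene stay as the last step left them, time stands still between calls to the robot, and variables do not carry over. Pictures are saved under pics/ and viewed, at most 10 in all, crops included, and the job is handed in when it is done.

Besides the shell and the picture viewer there is one more tool, called after "Request:" as name(argument=value, ...), one argument or row to a line, values as JSON. move_arm: Moves the arm, as the interface text tells. Its arguments: {"type":"object","properties":{"deltas":{"type":"string"}},"required":["deltas"]}

```bash
mkdir -p pics; cat > h.py <<'E'
import numpy as np, cv2
from plant import r, cams, order
def ray(s,xy):
    T=np.array(s["cam_to_world"]); d=np.array([(xy[0]-s["cx"])/s["fx"],-(xy[1]-s["cy"])/s["fy"],-1.])
    return T[:3,3],T[:3,:3]@d
def onz(s,xy,z):
    o,d=ray(s,xy); return o+d*(z-o[2])/d[2]
def save(s,n,b=None):
    cv2.imwrite("pics/"+n,cv2.cvtColor(s["img"],cv2.COLOR_RGB2BGR))
E
python3 - <<'E'
from h import *
st=r.read_state(); print(st["time_s"],st["position"],st["orientation"],st["width"])
ims=[]
for c in ["scene","side"]:
    s=cams.snapshot(c); ims.append(s["img"]); save(s,c+"0.png")
    print(c,{k:s[k] for k in s if k not in("img","cam_to_world")},np.round(s["cam_to_world"],3).tolist())
    for l,z in [("plate",0),("tray_free",0),("tray_taken",0),("jar",.004),("crucible",.045),("mat_green",0),("scraper",.003),("tablet1",.045),("bottle",0.003)]:
        for d in cams.spot_point(s,l):
            if d["conf"]>.25: print(c,l,round(d["conf"],2),np.round(d["xy"]),np.round(onz(s,d["xy"],z),3)[:2])
E
```

```text
0.0 [ 0.17283335 -0.52177126  0.21810074] [ 9.87243539e-01  1.59216334e-01 -5.72306818e-05 -5.91150319e-04] 1.0017599593194328
scene {'fx': 412.9143888201188, 'fy': 412.9143888201188, 'cx': 261.41901288988095, 'cy': 194.64409709635225, 'shot': 1} [[-0.204, -0.72, 0.663, 1.319], [0.979, -0.142, 0.148, 0.152], [-0.013, 0.679, 0.734, 0.819], [0.0, 0.0, 0.0, 1.0]]
scene plate 0.73 [253. 186.] [ 0.552 -0.043]
scene tray_free 0.71 [316. 200.] [0.572 0.134]
scene tray_free 0.26 [262. 257.] [0.778 0.029]
scene tray_taken 0.96 [201. 169.] [ 0.514 -0.205]
scene jar 0.71 [202. 163.] [ 0.494 -0.206]
scene crucible 0.48 [277. 194.] [0.61  0.034]
scene mat_green 0.71 [415. 185.] [0.461 0.395]
scene mat_green 0.39 [265. 161.] [ 0.448 -0.03 ]
scene scraper 0.81 [415. 183.] [0.46  0.393]
scene tablet1 0.59 [287. 172.] [0.527 0.046]
scene tablet1 0.57 [230. 153.] [ 0.48  -0.125]
scene tablet1 0.53 [264. 165.] [ 0.51  -0.019]
scene tablet1 0.47 [247. 187.] [ 0.602 -0.047]
scene bottle 0.7 [156. 146.] [ 0.449 -0.366]
side {'fx': 410.07543111982716, 'fy': 410.07543111982716, 'cx': 258.42254017397045, 'cy
[... 340 characters left out ...]
 0.68 [320. 154.] [ 0.492 -0.196]
side jar 0.6 [320. 371.] [0.462 0.4  ]
side jar 0.59 [182. 252.] [0.806 0.175]
side crucible 0.65 [273. 207.] [0.602 0.041]
side crucible 0.28 [318. 371.] [0.469 0.413]
side mat_green 0.98 [326. 367.] [0.451 0.39 ]
side scraper 0.86 [319. 371.] [0.464 0.401]
side scraper 0.28 [206. 205.] [0.781 0.03 ]
side tablet1 0.73 [310. 153.] [ 0.524 -0.154]
side tablet1 0.64 [324. 166.] [ 0.483 -0.113]
side tablet1 0.61 [278. 179.] [ 0.599 -0.051]
side tablet1 0.57 [300. 211.] [0.533 0.046]
side tablet1 0.55 [292. 162.] [ 0.569 -0.113]
side tablet1 0.39 [319. 191.] [ 0.492 -0.024]
side bottle 0.93 [335. 108.] [ 0.455 -0.403]
side bottle 0.71 [332. 113.] [ 0.465 -0.38 ]
```

View pics/scene0.png

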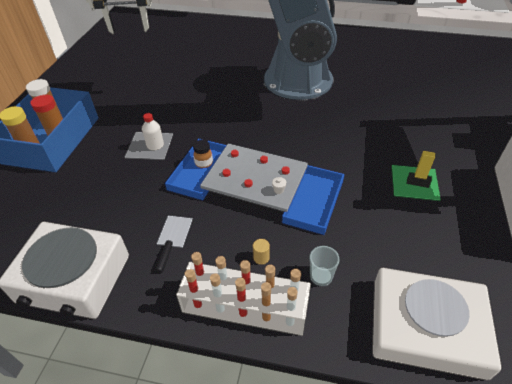

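View pics/side0.png

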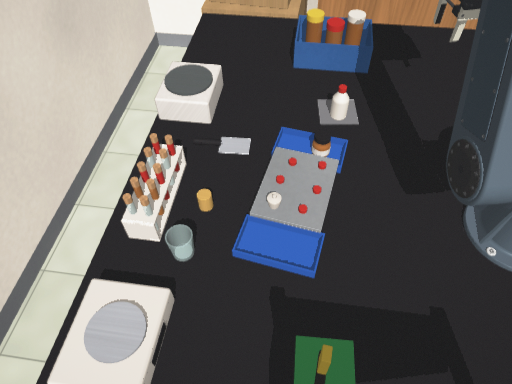

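The side view shows the empty tray on +y (275,248), the jar in the −y tray, the crucible at (273,203), five tablets, and the scraper on the green mat at (325,365). I'll refine these positions next.

```bash
python3 - <<'E'
from h import *
def rect(s,mask,z):
    p=np.argwhere(mask)[:,::-1]; w=np.array([onz(s,q,z)[:2] for q in p])
    m=cv2.minAreaRect((w*1000).astype(np.float32)); return np.round(m[0],1),np.round(m[1],1),round(m[2],1)
for c in ["scene","side"]:
    s=cams.snapshot(c); img=s["img"]
    for l,z in [("plate",.045),("tray_free",.026),("mat_green",.003),("mat_grey",.003)]:
        d=cams.cut_out(s,l)
        if d: print(c,l,round(d[0]["conf"],2),rect(s,d[0]["mask"],z))
    hsv=cv2.cvtColor(img,cv2.COLOR_RGB2HSV)
    red=((hsv[...,0]<8)|(hsv[...,0]>172))&(hsv[...,1]>150)&(hsv[...,2]>80)
    n,_,st,ce=cv2.connectedComponentsWithStats(red.astype(np.uint8))
    for i in range(1,n):
        w=onz(s,ce[i],.052)
        if st[i,4]>12 and .4<w[0]<.7 and -.2<w[1]<.12: print(c,"tab",st[i,4],np.round(w[:2],3))
    for l,z in [("crucible",.06),("jar",.034)]:
        d=cams.cut_out(s,l)
        if d: m=d[0]["mask"]; print(c,l,round(d[0]["conf"],2),np.round(onz(s,np.argwhere(m).mean(0)[::-1],z)[:2],3))
    d=cams.cut_out(s,"scraper")
    print(c,"scr",[(round(e["conf"],2),e["extent"]) for e in d])
    yl=(hsv[...,0]>15)&(hsv[...,0]<35)&(hsv[...,1]>140)&(hsv[...,2]>60)
    n,_,st,ce=cv2.connectedComponentsWithStats(yl.astype(np.uint8))
    for i in range(1,n):
        w=onz(s,ce[i],.07)
        if st[i,4]>40 and w[1]>.25: print(c,"handle",st[i],np.round(w[:2],3))
s=cams.snapshot("side");cv2.imwrite("pics/z.png",cv2.resize(s["img"][110:280,220:360,::-1],None,fx=3.5,fy=3.5,interpolation=cv2.INTER_CUBIC))
E
```

```text
scene plate 0.68 (array([554.4, -36.2]), array([249.6, 211.7]), 80.1)
scene tray_free 0.87 (array([583.7, 129.4]), array([109.4, 220.9]), 80.3)
scene mat_green 0.93 (array([453.3, 392.5]), array([124.8, 120.1]), 2.8)
scene mat_grey 0.56 (array([ 446.4, -390.1]), array([121.1, 121.4]), 7.9)
scene tab 39 [ 0.486 -0.11 ]
scene tab 37 [ 0.495 -0.024]
scene tab 45 [0.526 0.041]
scene tab 42 [ 0.565 -0.112]
scene tab 43 [ 0.592 -0.045]
scene crucible 0.74 [0.59  0.037]
scene jar 0.92 [ 0.485 -0.206]
scene scr [(0.89, [408.7, 152.0, 435.2, 187.7]), (0.51, [391.3, 165.9, 440.7, 201.1])]
scene handle [415 151  20  28 359] [0.454 0.4  ]
side plate 0.6 (array([550.7, -34.9]), array([247. , 179.9]), 80.9)
side tray_free 0.75 (array([578.1, 133.5]), array([123.7, 202.5]), 81.3)
side mat_green 0.95 (array([455.1, 378.8]), array([120.5,  94.6]), 3.2)
side mat_grey 0.92 (array([ 448.8, -390.2]), array([119.2, 120.2]), 7.2)
side tab 46 [ 0.568 -0.11 ]
side tab 47 [ 0.489 -0.108]
side tab 51 [ 0.595 -0.044]
side tab 55 [ 0.498 -0.023]
side tab 57 [0.529 0.042]
side crucible 0.57 [0.6   0.031]
side jar 0.59 [ 0.493 -0.21 ]
side scr [(0.64, [312.3, 346.0, 332.7, 384.0]), (0.39, [266.2, 193.7, 278.8, 211.1])]
side handle [317 345  16  30 326] [0.461 0.397]
```

View pics/z.png

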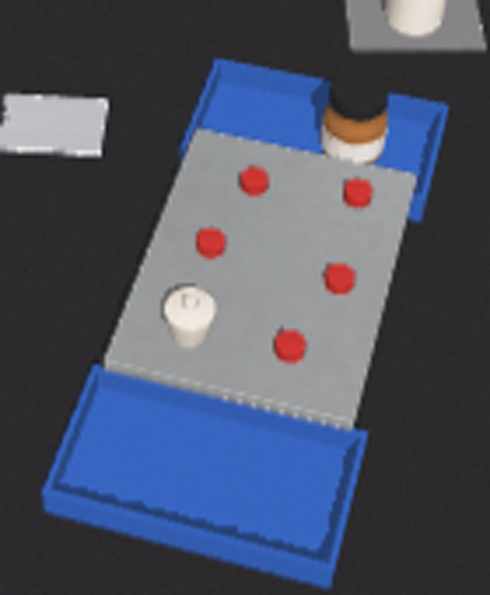

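Zoomed side view: five tablets, with the crucible near the free-tray end on the +x side. Moving over the scraper for a wrist view.

```bash
cat >> h.py <<'E'
from scipy.spatial.transform import Rotation as Ro
C=np.array([.552,-.034]); A=np.deg2rad(-9.4)
ex=np.array([np.cos(A),np.sin(A)]); ey=np.array([-np.sin(A),np.cos(A)])
def go(x,y,z,psi,plate=False):
    st=r.read_state(); p=np.array(st["position"]); R=Ro.from_quat(st["orientation"])
    if plate: x,y=C+x*ex+y*ey; psi+=A
    c,s=np.cos(psi),np.sin(psi)
    Rt=Ro.from_matrix([[c,s,0],[s,-c,0],[0,0,-1]])
    print(np.round(R.inv().apply(np.array([x,y,z])-p)*100,2),np.round((R.inv()*Rt).as_rotvec(),3),"psi",round(np.arctan2(*R.as_matrix()[[1,0],0]),3),"t",st["time_s"])
def where():
    st=r.read_state(); d=np.array(st["position"][:2])-C; M=Ro.from_quat(st["orientation"]).as_matrix()
    print("plate",np.round([d@ex,d@ey],4),"z",round(st["position"][2],4),"psi-A",round(np.arctan2(M[1,0],M[0,0])-A,3),"F",np.round(st["force"],1),"w",round(st["width"],3),"ff",st["finger_force"],"q",np.round(st["q"],2))
E
python3 -c "
from h import *
go(.457,.39,.24,1.6)"
```

```text
[ 55.64 -77.65  -2.14] [-0.    0.   -1.28] psi 0.32 t 1.85
```

Request:
move_arm(
  deltas="55.6 -77.7 -2.1 0 0 -1.28 1;55.6 -77.7 -2.1 0 0 -1.28 1;55.6 -77.7 -2.1 0 0 -1.28 1;55.6 -77.7 -2.1 0 0 -1.28 1;55.6 -77.7 -2.1 0 0 -1.28 1;55.6 -77.7 -2.1 0 0 -1.28 1;55.6 -77.7 -2.1 0 0 -1.28 1;55.6 -77.7 -2.1 0 0 -1.28 1;55.6 -77.7 -2.1 0 0 -1.28 1;55.6 -77.7 -2.1 0 0 -1.28 1",
)

```text
time_s: 3.1
position: [0.3586, 0.0764, 0.2328]
orientation: [0.697, 0.717, 0.001, 0.001]
force: [1.6, -1.3, 0.9]
width: 1.003
finger_force: 0.0
```

```bash
python3 -c "
from h import *
go(.457,.39,.24,1.6)"
```

```text
[31.06 10.76 -0.7 ] [0.002 0.    0.   ] psi 1.6 t 3.1
```

Request:
move_arm(
  deltas="31.1 10.8 -0.7 0 0 0 1;31.1 10.8 -0.7 0 0 0 1;31.1 10.8 -0.7 0 0 0 1;31.1 10.8 -0.7 0 0 0 1;31.1 10.8 -0.7 0 0 0 1;31.1 10.8 -0.7 0 0 0 1;31.1 10.8 -0.7 0 0 0 1;31.1 10.8 -0.7 0 0 0 1",
)

```text
time_s: 4.1
position: [0.457, 0.3873, 0.2393]
orientation: [0.697, 0.717, -0.0, 0.0]
force: [-0.3, -0.2, 0.2]
width: 1.0
finger_force: 0.0
```

```bash
python3 - <<'E'
from h import *
go(.457,.39,.24,1.6)
s=cams.snapshot("wrist"); save(s,"w1.png"); img=s["img"]
T=np.array(s["cam_to_world"]);print(np.round(T,3).tolist(),s["fx"])
hsv=cv2.cvtColor(img,cv2.COLOR_RGB2HSV)
yl=(hsv[...,0]>15)&(hsv[...,0]<35)&(hsv[...,1]>140)&(hsv[...,2]>60)
n,L,st,ce=cv2.connectedComponentsWithStats(yl.astype(np.uint8))
for i in range(1,n):
    if st[i,4]>100: print(st[i])
d=cams.cut_out(s,"scraper"); print([(e["conf"],e["extent"]) for e in d])
E
```

```text
[ 0.27  0.01 -0.07] [-0.     0.    -0.001] psi 1.599 t 4.1
[[1.0, -0.027, -0.007, 0.454], [0.028, 0.963, 0.27, 0.463], [-0.001, -0.27, 0.963, 0.405], [0.0, 0.0, 0.0, 1.0]] 338.71612247548967
[253 146  23  45 826]
[(0.92, [252.7, 131.6, 276.3, 195.0])]
```

View pics/w1.png

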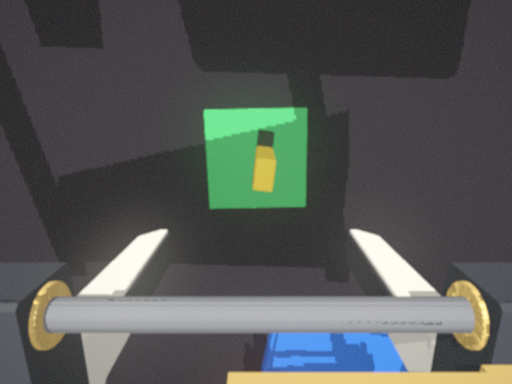

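The wrist view shows the scraper on the mat: yellow top at (265,175), black blade end at (265,138), with the blade running roughly along y. I'll fit its pose with a box model.

```bash
cat > fit.py <<'E'
from h import *
from scipy.optimize import minimize
def proj(s,P):
    T=np.array(s["cam_to_world"]); c=(P-T[:3,3])@T[:3,:3]
    return np.c_[s["cx"]+s["fx"]*c[:,0]/-c[:,2], s["cy"]-s["fy"]*c[:,1]/-c[:,2]]
def box(sx,sy,z0,z1): return np.array([[a*sx/2,b*sy/2,z] for a in(-1,1) for b in(-1,1) for z in(z0,z1)])
def poly(s,B,x,y,t,K=8):
    P=B.copy(); c,n=np.cos(t),np.sin(t); P[:,:2]=B[:,:2]@np.array([[c,n],[-n,c]])+[x,y]
    m=np.zeros((384*4,512*4),np.uint8); cv2.fillConvexPoly(m,cv2.convexHull(np.round((proj(s,P)+.5)*4*16).astype(np.int32)),1,shift=4); return m
def fit(views,z,x0,parts=None):
    H=box(.018,.03,z+.03,z+.11)
    def cost(p):
        c=0
        for s,m in views:
            a=poly(s,H,*p)>0; c+=1-(a&m).sum()/(a|m).sum()
        return c/len(views)
    best=min((minimize(cost,[x0[0],x0[1],t],method="Nelder-Mead",options=dict(initial_simplex=[[x0[0],x0[1],t],[x0[0]+.006,x0[1],t],[x0[0],x0[1]+.006,t],[x0[0],x0[1],t+.15]])) for t in(x0[2]-.3,x0[2],x0[2]+.3)),key=lambda o:o.fun)
    return best.x.round(4),round(best.fun,3)
def ymask(s):
    h=cv2.cvtColor(s["img"],cv2.COLOR_RGB2HSV); y=(h[...,0]>15)&(h[...,0]<35)&(h[...,1]>130)&(h[...,2]>50)
    n,L,st,_=cv2.connectedComponentsWithStats(y.astype(np.uint8)); 
    d=cams.cut_out(s,"scraper"); q=d[0]["mask"]
    i=max(range(1,n),key=lambda k:((L==k)&q).sum()); return cv2.resize((L==i).astype(np.uint8),(2048,1536),interpolation=cv2.INTER_NEAREST)>0
E
python3 - <<'E'
from fit import *
v=[(s,ymask(s)) for s in [cams.snapshot(c) for c in("wrist","scene","side")]]
for k in range(3): print(fit([v[k]],.003,(.457,.395,0)))
print(fit(v,.003,(.457,.395,0)))
E
```

```text
(array([ 0.4602,  0.3999, -0.0503]), np.float64(0.066))
(array([ 0.4587,  0.3981, -0.1623]), np.float64(0.061))
(array([ 0.4623,  0.3985, -0.1243]), np.float64(0.071))
(array([ 0.461 ,  0.3985, -0.1021]), np.float64(0.119))
```

```bash
python3 -c "
from h import *
go(.4605,.399,.064,1.47)"
```

```text
[ 1.09  0.36 17.55] [ 0.    -0.     0.129] psi 1.599 t 4.5
```

Request:
move_arm(
  deltas="1.1 0.4 4 0 0 0.13 1;1.1 0.4 8 0 0 0.13 1;1.1 0.4 12 0 0 0.13 1;1.1 0.4 15 0 0 0.13 1;1.1 0.4 17.5 0 0 0.13 1;1.1 0.4 17.5 0 0 0.13 1;1.1 0.4 17.5 0 0 0.13 1;1.1 0.4 17.5 0 0 0.13 -1;1.1 0.4 17.5 0 0 0.13 -1;1.1 0.4 17.5 0 0 0.13 -1",
)

```text
time_s: 5.75
position: [0.461, 0.3994, 0.0647]
orientation: [0.742, 0.671, 0.0, 0.0]
force: [-0.2, 0.3, 0.7]
width: 0.728
finger_force: 0.0
```

Request:
move_arm(
  deltas="0 0 0 0 0 0 -1;0 0 0 0 0 0 -1;0 0 0 0 0 0 -1;0 0 0 0 0 0 -1",
)

```text
time_s: 6.25
position: [0.4609, 0.3993, 0.0644]
orientation: [0.742, 0.671, 0.0, -0.0]
force: [0.4, 0.4, -0.8]
width: 0.3
finger_force: 0.0
```

```bash
python3 -c "
from h import *
where(); go(-.047,.03,.1095,0.,True); go(-.047,.03,.1095,3.1416,True); print(r.read_state()['position'])"
```

```text
plate [-0.1607  0.4126] z 0.0644 psi-A 1.634 F [ 0.4  0.4 -0.8] w 0.3 ff 0.0 q [0.64 0.64 1.6  0.   0.89 0.74]
[-38.9    8.93  -4.52] [-0.    -0.     1.634] psi 1.47 t 6.25
[-38.9    8.93  -4.52] [ 0.    -0.    -1.508] psi 1.47 t 6.25
[0.46088312 0.39931122 0.06435344]
```

Request:
move_arm(
  deltas="0 0 0 0 0 0 -1;0 0 0 0 0 0 -1;0 0 0 0 0 0 -1;0 0 0 0 0 0 -1;0 0 -1 0 0 0 -1;0 0 -5 0 0 0 -1;0 0 -11 0 0 0 -1;0 0 -14 0 0 0 -1;0 0 -14 0 0 0 -1",
)

```text
time_s: 7.38
position: [0.4616, 0.3999, 0.207]
orientation: [0.742, 0.671, 0.002, 0.0]
force: [-0.7, -0.5, -2.5]
width: 0.19
finger_force: 30.0
```

```bash
python3 -c "
from h import *
where(); go(-.047,.03,.2,3.1416,True); print(r.read_state()['position'])"
```

```text
plate [-0.16    0.4133] z 0.207 psi-A 1.634 F [-0.7 -0.5 -2.5] w 0.19 ff 29.975332617759705 q [0.64 0.47 1.5  0.   1.16 0.74]
[-38.97   8.86   0.61] [ 0.005  0.    -1.508] psi 1.47 t 7.375
[0.46161084 0.39986811 0.2069739 ]
```

Request:
move_arm(
  deltas="-39 8.9 0.4 0 0 -1.508 -1;-39 8.9 0.4 0 0 -1.508 -1;-39 8.9 0.4 0 0 -1.508 -1;-39 8.9 0.4 0 0 -1.508 -1;-39 8.9 0.4 0 0 -1.508 -1;-39 8.9 0.4 0 0 -1.508 -1;-39 8.9 0.4 0 0 -1.508 -1;-39 8.9 0.4 0 0 -1.508 -1;-39 8.9 0.4 0 0 -1.508 -1;-39 8.9 0.4 0 0 -1.508 -1",
)

```text
time_s: 8.62
position: [0.5093, 0.0022, 0.199]
orientation: [0.082, 0.997, -0.0, -0.001]
force: [0.3, 0.6, -1.8]
width: 0.191
finger_force: 30.0
```

```bash
python3 - <<'E'
from h import *
where(); go(-.042,.035,.108,3.1416,True)
from fit import *
s=cams.snapshot("side"); sc=cams.snapshot("scene")
z=r.read_state()["position"][2]-.0614
p=r.read_state()["position"]
v=[(a,ymask(a)) for a in (s,sc)]
for k in v+[None]: print(fit([k] if k else v,z,(p[0],p[1],A+1.5708)),p)
cv2.imwrite("pics/z2.png",cv2.resize(s["img"][90:290,200:400,::-1],None,fx=2.9,fy=2.9,interpolation=cv2.INTER_CUBIC))
E
```

```text
plate [-0.048   0.0288] z 0.199 psi-A 3.141 F [ 0.3  0.6 -1.8] w 0.191 ff 29.992005228996277 q [-0.09  0.3   1.78 -0.    1.07 -1.49]
[-0.62  0.63  9.1 ] [-0.    -0.002 -0.001] psi 2.977 t 8.625
(array([0.5121, 0.0163, 1.5454]), np.float64(0.758)) [0.5096367  0.00245053 0.19950905]
(array([ 5.0850e-01, -8.0000e-04,  1.7653e+00]), np.float64(0.173)) [0.5096367  0.00245053 0.19950905]
(array([5.1020e-01, 2.0000e-04, 1.7416e+00]), np.float64(0.495)) [0.5096367  0.00245053 0.19950905]
```

View pics/z2.png

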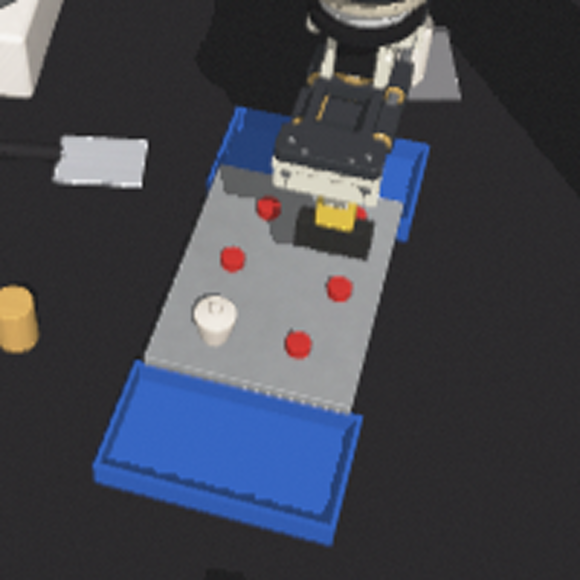

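Scraper is held squarely, with the blade parallel to the plate's edge and the tray below. First stroke pushes the nearest tablet.

Request:
move_arm(
  deltas="-0.6 0.6 4 0 0 0 -1;-0.6 0.6 7 0 0 0 -1;-0.6 0.6 9 0 0 0 -1;-0.6 0.6 9 0 0 0 -1;-0.6 1.8 9 0 0 0 -1;-0.6 3 9 0 0 0 -1;-0.6 4.2 9 0 0 0 -1;-0.6 5.4 9 0 0 0 -1;-0.6 6.6 9 0 0 0 -1;-0.6 7.8 9 0 0 0 -1",
)

```text
time_s: 10.07
position: [0.5288, 0.0792, 0.1104]
orientation: [0.082, 0.997, 0.0, -0.0]
force: [-0.3, 0.6, -2.0]
width: 0.189
finger_force: 30.0
```

```bash
python3 -c "
from h import *
where()"
```

```text
plate [-0.0413  0.1079] z 0.1104 psi-A 3.142 F [-0.3  0.6 -2. ] w 0.189 ff 29.9924835562706 q [ 0.06  0.46  1.79  0.    0.89 -1.35]
```

Request:
move_arm(
  deltas="0 1.2 0.1 0 0 0 -1;0 2.2 0.1 0 0 0 -1;0 2.2 0.1 0 0 0 -1;0.9 0 -3 0 0 0 -1;0.9 -5 -3 0 0 0 -1;0.9 -10 -3 0 0 0 -1;0.9 -14.3 -3 0 0 0 -1;0.9 -14.3 -2 0 0 0 -1;0.9 -14.3 0.1 0 0 0 -1;0.9 -14.3 0.1 0 0 0 -1",
)

```text
time_s: 11.32
position: [0.4956, -0.0608, 0.1081]
orientation: [0.082, 0.997, 0.0, -0.002]
force: [0.2, -0.1, -1.4]
width: 0.19
finger_force: 30.0
```

```bash
python3 - <<'E'
from h import *
where()
s=cams.snapshot("side")
cv2.imwrite("pics/z3.png",cv2.resize(s["img"][90:290,200:400,::-1],None,fx=2.9,fy=2.9,interpolation=cv2.INTER_CUBIC))
E
```

```text
plate [-0.0513 -0.0356] z 0.1081 psi-A 3.142 F [ 0.2 -0.1 -1.4] w 0.19 ff 29.992759823799133 q [-0.22  0.41  1.88  0.    0.85 -1.62]
```

View pics/z3.png

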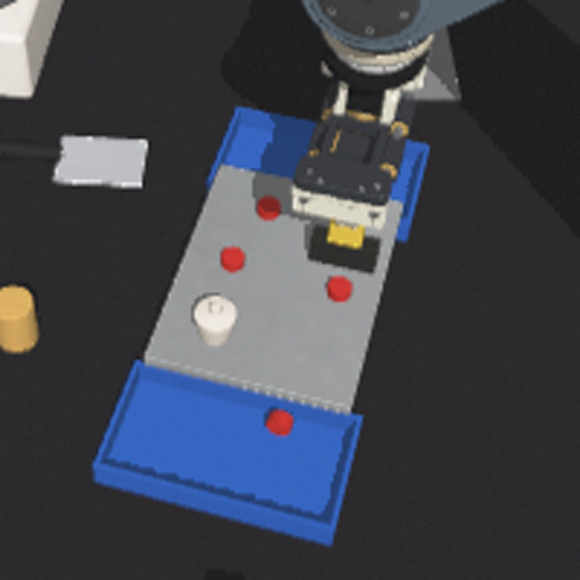

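The first tablet is in the tray at (280,422), and the blade is behind the second tablet at (340,289). I'll repeat the stroke for that one.

Request:
move_arm(
  deltas="0 1.4 0 0 0 0 -1;0 2.8 0 0 0 0 -1;0 4.2 0 0 0 0 -1;0 5.6 0 0 0 0 -1;0 7 0 0 0 0 -1;0 8.4 0 0 0 0 -1;0 9.8 0 0 0 0 -1;0 11.2 0 0 0 0 -1;0 12.6 0 0 0 0 -1;0 14 0 0 0 0 -1",
)

```text
time_s: 12.62
position: [0.5195, 0.0777, 0.1094]
orientation: [0.082, 0.997, 0.0, -0.0]
force: [0.8, -0.7, -1.7]
width: 0.194
finger_force: 30.0
```

```bash
python3 -c "
from h import *
where()"
```

```text
plate [-0.0503  0.1049] z 0.1094 psi-A 3.142 F [ 0.8 -0.7 -1.7] w 0.194 ff 29.992446899414062 q [ 0.06  0.45  1.81  0.    0.88 -1.35]
```

Request:
move_arm(
  deltas="0 1.3 0 0 0 0 -1;0 2.5 0 0 0 0 -1;0 2.5 0 0 0 0 -1;0 0 -3 0 0 0 -1;0 -6 -3 0 0 0 -1;0 -12 -3 0 0 0 -1;0 -18 -3 0 0 0 -1;0 -21.8 -3 0 0 0 -1;0 -21.8 -1.5 0 0 0 -1;0 -21.8 0 0 0 0 -1",
)

```text
time_s: 13.88
position: [0.4835, -0.138, 0.1084]
orientation: [0.082, 0.997, 0.0, -0.0]
force: [0.5, 0.4, -2.0]
width: 0.191
finger_force: 30.0
```

```bash
python3 -c "
from h import *
where()"
```

```text
plate [-0.0506 -0.1138] z 0.1084 psi-A 3.141 F [ 0.5  0.4 -2. ] w 0.191 ff 29.992706179618835 q [-0.37  0.42  1.87  0.    0.85 -1.78]
```

Request:
move_arm(
  deltas="0 1.4 0 0 0 0 -1;0 2.8 0 0 0 0 -1;0 4.2 0 0 0 0 -1;0 5.6 0 0 0 0 -1;0 7 0 0 0 0 -1;0 8.4 0 0 0 0 -1;0 9.8 0 0 0 0 -1;0 11.2 0 0 0 0 -1;0 12.6 0 0 0 0 -1;0 14 0 0 0 0 -1",
)

```text
time_s: 15.12
position: [0.5068, 0.0008, 0.1094]
orientation: [0.082, 0.997, 0.0, -0.0]
force: [-0.2, 0.2, -1.9]
width: 0.192
finger_force: 30.0
```

Request:
move_arm(
  deltas="0 1.4 0 0 0 0 -1;0 2.8 0 0 0 0 -1;0 4.2 0 0 0 0 -1;0 5.6 0 0 0 0 -1;0 7 0 0 0 0 -1;0 8.4 0 0 0 0 -1;0 9.4 0 0 0 0 -1;0 10.3 0 0 0 0 -1;0 10.3 0 0 0 0 -1;0 10.3 -6 0 0 0 -1",
)

```text
time_s: 16.38
position: [0.5212, 0.101, 0.1667]
orientation: [0.082, 0.997, -0.001, -0.004]
force: [-0.3, 0.3, -0.9]
width: 0.193
finger_force: 30.0
```

```bash
python3 - <<'E'
from h import *
where();go(.074,-.022,.169,1.5708,True)
s=cams.snapshot("scene")
cv2.imwrite("pics/z4.png",cv2.resize(s["img"][120:250,150:360,::-1],None,fx=3.5,fy=3.5,interpolation=cv2.INTER_CUBIC))
E
```

```text
plate [-0.0524  0.1281] z 0.1667 psi-A 3.142 F [-0.3  0.3 -0.9] w 0.193 ff 29.99234229326248 q [ 0.1   0.38  1.75 -0.    1.02 -1.3 ]
[-12.64 -15.02  -0.29] [-0.008 -0.004  1.571] psi 2.978 t 16.375
```

View pics/z4.png

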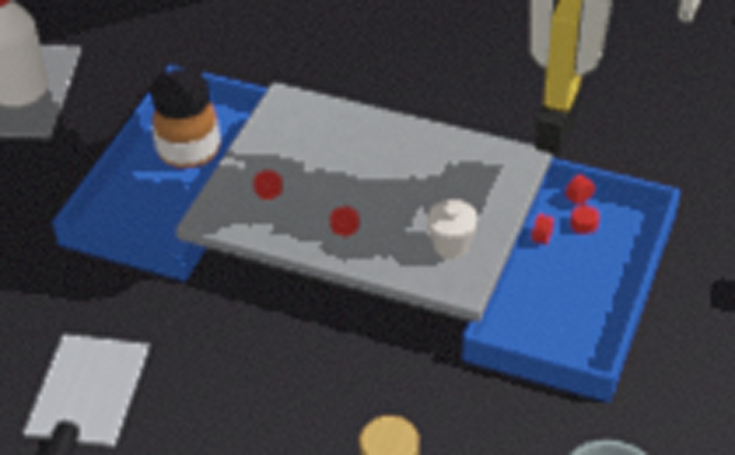

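Three tablets are in the tray around (575,205), two remain at (268,184) and (344,221), and the crucible is untouched. Next come the sideways strokes with the blade turned.

Request:
move_arm(
  deltas="-0.5 -0.5 -2.5 0 0 0.15 -1;-12.6 -14.8 -2.5 0 0 1.571 -1;-12.6 -14.8 -2.5 0 0 1.571 -1;-12.6 -14.8 -2.5 0 0 1.571 -1;-12.6 -14.8 -2.5 0 0 1.571 -1;-12.6 -14.8 -2.5 0 0 1.571 -1;-12.6 -14.8 -2.5 0 0 1.571 -1;-12.6 -14.8 -2.5 0 0 1.571 -1;-12.6 -14.8 -2.5 0 0 1.571 -1;-12.6 -14.8 -2.5 0 0 1.571 -1",
)

```text
time_s: 17.68
position: [0.6235, -0.0655, 0.1943]
orientation: [0.763, 0.647, -0.0, 0.0]
force: [-0.7, -0.0, -1.7]
width: 0.192
finger_force: 30.0
```

```bash
python3 - <<'E'
from h import *
where();go(.074,-.02,.109,1.5708,True);go(-.010,-.02,.109,1.5708,True)
E
```

```text
plate [ 0.0757 -0.0194] z 0.1943 psi-A 1.571 F [-0.7 -0.  -1.7] w 0.192 ff 29.995485842227936 q [-0.18  0.51  1.47 -0.    1.16 -0.02]
[-0.06 -0.17  8.53] [0. 0. 0.] psi 1.407 t 17.675
[-0.06 -8.57  8.53] [0. 0. 0.] psi 1.407 t 17.675
```

Request:
move_arm(
  deltas="0 0 5 0 0 0 -1;0 0 8.5 0 0 0 -1;0 0 8.5 0 0 0 -1;0 -1.2 8.5 0 0 0 -1;0 -2.4 8.5 0 0 0 -1;0 -3.6 8.5 0 0 0 -1;0 -4.8 8.5 0 0 0 -1;0 -6 8.5 0 0 0 -1;0 -7.2 8.5 0 0 0 -1;0 -8.6 8.5 0 0 0 -1",
)

```text
time_s: 18.92
position: [0.538, -0.0509, 0.1094]
orientation: [0.763, 0.647, 0.0, 0.0]
force: [0.1, -0.8, -1.9]
width: 0.193
finger_force: 30.0
```

```bash
python3 - <<'E'
from h import *
where();go(.059,-.075,.109,1.5708,True);go(-.010,-.075,.109,1.5708,True)
E
```

```text
plate [-0.0111 -0.019 ] z 0.1094 psi-A 1.571 F [ 0.1 -0.8 -1.9] w 0.193 ff 29.997798800468445 q [-0.18  0.47  1.77  0.    0.9  -0.02]
[-5.6   7.01  0.04] [ 0. -0.  0.] psi 1.407 t 18.925
[-5.6   0.11  0.04] [ 0. -0.  0.] psi 1.407 t 18.925
```

Request:
move_arm(
  deltas="0 0.5 0 0 0 0 -1;0 0.5 -3.5 0 0 0 -1;-3 4.5 -3.5 0 0 0 -1;-5.6 7 -3.5 0 0 0 -1;-5.6 7 -3.5 0 0 0 -1;-5.6 7 -1.5 0 0 0 -1;-5.6 7 0 0 0 0 -1;-5.6 7 0 0 0 0 -1;-5.6 6 0 0 0 0 -1;-5.6 5 0 0 0 0 -1",
)

```text
time_s: 20.18
position: [0.5784, -0.1143, 0.1099]
orientation: [0.763, 0.647, 0.0, 0.0]
force: [-0.5, -0.1, -1.5]
width: 0.191
finger_force: 30.0
```

Request:
move_arm(
  deltas="0 -1.2 0 0 0 0 -1;0 -2.4 0 0 0 0 -1;0 -3.6 0 0 0 0 -1;0 -4.5 0 0 0 0 -1;0 -4.9 0 0 0 0 -1;0 -4.9 0 0 0 0 -1;0 -4.4 0 0 0 0 -1;0 -4.4 -5 0 0 0 -1;0 -4.4 -8 0 0 0 -1",
)

```text
time_s: 21.3
position: [0.5366, -0.1075, 0.1913]
orientation: [0.763, 0.647, 0.001, 0.001]
force: [1.0, 0.1, -1.9]
width: 0.193
finger_force: 30.0
```

```bash
python3 - <<'E'
from h import *
where();go(-.03,-.04,.189,3.1416,True)
for c in("scene","side"):
    s=cams.snapshot(c); hsv=cv2.cvtColor(s["img"],cv2.COLOR_RGB2HSV)
    red=((hsv[...,0]<8)|(hsv[...,0]>172))&(hsv[...,1]>150)&(hsv[...,2]>60)
    n,_,st,ce=cv2.connectedComponentsWithStats(red.astype(np.uint8))
    for i in range(1,n):
        w=onz(s,ce[i],.052)[:2]-C; w=np.array([w@ex,w@ey])
        if st[i,4]>8 and max(abs(w))<.2: print(c,st[i,4],w.round(3))
    d=cams.cut_out(s,"crucible")
    if d: print(d[0]["conf"], np.round(onz(s,np.argwhere(d[0]["mask"]).mean(0)[::-1],.06)[:2],3))
    if c=="scene": cv2.imwrite("pics/z5.png",cv2.resize(s["img"][120:250,150:360,::-1],None,fx=3.5,fy=3.5,interpolation=cv2.INTER_CUBIC))
E
```

```text
plate [-0.0032 -0.0751] z 0.1913 psi-A 1.571 F [ 1.   0.1 -1.9] w 0.193 ff 29.997073709964752 q [-0.28  0.38  1.69  0.    1.08 -0.12]
[ 3.51 -2.68  0.22] [ 1.000e-03  2.000e-03 -1.571e+00] psi 1.407 t 21.3
scene 36 [-0.032 -0.075]
scene 41 [-0.035 -0.004]
scene 85 [-0.037  0.156]
scene 30 [-0.002  0.135]
side 49 [-0.029 -0.073]
side 54 [-0.032 -0.004]
side 58 [-0.038  0.15 ]
side 54 [-0.087  0.164]
side 66 [-0.063  0.179]
0.72 [0.602 0.03 ]
```

View pics/z5.png

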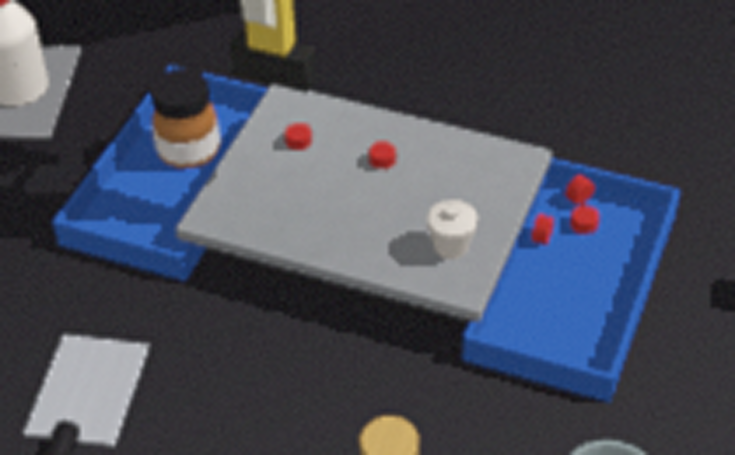

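Both remaining tablets now lie in the clear lane at (298,136) and (382,155). Turning the blade back for the final strokes.

Request:
move_arm(
  deltas="3.5 -3.2 0 0 0 -1.571 -1;3.5 -3.2 0 0 0 -1.571 -1;3.5 -3.2 0 0 0 -1.571 -1;3.5 -3.2 0 0 0 -1.571 -1;3.5 -3.2 0 0 0 -1.571 -1;3.5 -3.2 0 0 0 -1.571 -1;3.5 -3.2 0 0 0 -1.571 -1;3.5 -3.2 0 0 0 -1.571 -1;3.5 -3.2 0 0 0 -1.571 -1;3.5 -3.2 0 0 0 -1.571 -1",
)

```text
time_s: 22.75
position: [0.5091, -0.0674, 0.1878]
orientation: [0.082, 0.997, 0.0, -0.001]
force: [0.1, -0.3, -1.9]
width: 0.189
finger_force: 30.0
```

```bash
python3 - <<'E'
from h import *
where();go(-.035,-.04,.109,3.1416,True)
E
```

```text
plate [-0.0368 -0.04  ] z 0.1878 psi-A 3.141 F [ 0.1 -0.3 -1.9] w 0.189 ff 29.998112618923187 q [-0.22  0.32  1.78 -0.    1.05 -1.63]
[-0.2  -0.    7.88] [ 0.    -0.003 -0.   ] psi 2.977 t 22.75
```

Request:
move_arm(
  deltas="0 0 4 0 0 0 -1;0 0 7.9 0 0 0 -1;0 0 7.9 0 0 0 -1;0 1.2 7.9 0 0 0 -1;0 2.6 7.9 0 0 0 -1;0 4 7.9 0 0 0 -1;0 5.4 7.9 0 0 0 -1;0 6.8 7.9 0 0 0 -1;0 8.2 7.9 0 0 0 -1;0 9.6 7.9 0 0 0 -1",
)

```text
time_s: 24.0
position: [0.5255, 0.0281, 0.1103]
orientation: [0.082, 0.997, -0.0, -0.0]
force: [0.1, 0.0, -1.6]
width: 0.195
finger_force: 30.0
```

```bash
python3 - <<'E'
from h import *
where()
E
```

```text
plate [-0.0363  0.057 ] z 0.1103 psi-A 3.142 F [ 0.1  0.  -1.6] w 0.195 ff 29.999452829360962 q [-0.03  0.45  1.81 -0.    0.88 -1.44]
```

Request:
move_arm(
  deltas="0 1.4 0 0 0 0 -1;0 2.8 0 0 0 0 -1;0 4.2 0 0 0 0 -1;0 5.6 0 0 0 0 -1;0 6.6 0 0 0 0 -1;0 7.4 0 0 0 0 -1;0 7.4 0 0 0 0 -1;0 6 -3.5 0 0 0 -1;0 0 -3.5 0 0 0 -1;0 -6 -3.5 0 0 0 -1",
)

```text
time_s: 25.25
position: [0.5153, -0.0336, 0.1458]
orientation: [0.081, 0.997, -0.0, 0.0]
force: [0.2, -0.7, -2.0]
width: 0.189
finger_force: 30.0
```

```bash
python3 - <<'E'
from h import *
where();go(-.035,-.11,.109,3.1416,True)
E
```

```text
plate [-0.0363 -0.0056] z 0.1458 psi-A 3.143 F [ 0.2 -0.7 -2. ] w 0.189 ff 30.000692903995514 q [-0.16  0.38  1.81 -0.    0.95 -1.56]
[ -0.11 -10.44   3.68] [-0.     0.001  0.001] psi 2.979 t 25.25
```

Request:
move_arm(
  deltas="0 -6 0 0 0 0 -1;0 -10.7 0 0 0 0 -1;0 -10.7 0 0 0 0 -1;0 -10.7 2.5 0 0 0 -1;0 -10.7 3.5 0 0 0 -1;0 -10.7 3.5 0 0 0 -1;0 -9.7 3.5 0 0 0 -1;0 -8.3 3.5 0 0 0 -1;0 -6.9 3.5 0 0 0 -1;0 -5.5 3.5 0 0 0 -1",
)

```text
time_s: 26.5
position: [0.5068, -0.0851, 0.1105]
orientation: [0.082, 0.997, -0.0, 0.0]
force: [-0.2, 0.3, -2.0]
width: 0.194
finger_force: 30.0
```

Request:
move_arm(
  deltas="0 1.4 0 0 0 0 -1;0 2.8 0 0 0 0 -1;0 4.2 0 0 0 0 -1;0 5.6 0 0 0 0 -1;0 7 0 0 0 0 -1;0 8.4 0 0 0 0 -1;0 9.8 0 0 0 0 -1;0 11.2 0 0 0 0 -1;0 12.6 0 0 0 0 -1;0 14 0 0 0 0 -1",
)

```text
time_s: 27.75
position: [0.5296, 0.0528, 0.1104]
orientation: [0.082, 0.997, 0.0, 0.0]
force: [-0.5, -0.5, -2.9]
width: 0.192
finger_force: 30.0
```

```bash
python3 - <<'E'
from h import *
where()
E
```

```text
plate [-0.0363  0.0819] z 0.1104 psi-A 3.142 F [-0.5 -0.5 -2.9] w 0.192 ff 29.999306201934814 q [ 0.01  0.46  1.79  0.    0.89 -1.4 ]
```

Request:
move_arm(
  deltas="0 1.4 0 0 0 0 -1;0 2.8 0 0 0 0 -1;0 4 0 0 0 0 -1;0 4.8 0 0 0 0 -1;0 4.8 0 0 0 0 -1;0 4.8 -5 0 0 0 -1;0 4.8 -9 0 0 0 -1;0 4.8 -9 0 0 0 -1",
)

```text
time_s: 28.75
position: [0.5386, 0.099, 0.2031]
orientation: [0.082, 0.997, 0.0, 0.003]
force: [0.2, 0.1, -1.9]
width: 0.192
finger_force: 30.0
```

```bash
python3 - <<'E'
from h import *
where();go(.455,.393,.2,1.47)
s=cams.snapshot("scene")
a=s["img"][120:250,150:360,::-1]; s=cams.snapshot("side"); b=s["img"][110:290,210:350,::-1]
f=lambda i,k:cv2.resize(i,None,fx=k,fy=k,interpolation=cv2.INTER_CUBIC)
a=f(a,2);b=f(b,2);o=np.zeros((360,700,3),np.uint8);o[:a.shape[0],:a.shape[1]]=a;o[:b.shape[0],420:420+b.shape[1]]=b
cv2.imwrite("pics/z6.png",o)
E
```

```text
plate [-0.0349  0.129 ] z 0.2031 psi-A 3.141 F [ 0.2  0.1 -1.9] w 0.192 ff 29.999673664569855 q [ 0.1   0.36  1.68 -0.    1.1  -1.31]
[13.05 27.64  0.28] [0.005 0.003 1.507] psi 2.977 t 28.75
```

View pics/z6.png

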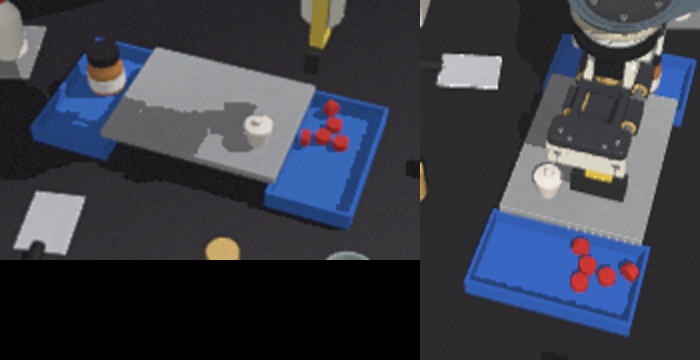

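All five tablets are in the free tray, and the plate holds only the crucible. Returning the scraper.

Request:
move_arm(
  deltas="13.3 27.9 0 0 0 1.507 -1;13.3 27.9 0 0 0 1.507 -1;13.3 27.9 0 0 0 1.507 -1;13.3 27.9 0 0 0 1.507 -1;13.3 27.9 0 0 0 1.507 -1;13.3 27.9 0 0 0 1.507 -1;13.3 27.9 0 0 0 1.507 -1;13.3 27.9 0 0 0 1.507 -1;13.3 27.9 0 0 0 1.507 -1;13.3 27.9 0 0 0 1.507 -1",
)

```text
time_s: 30.1
position: [0.4511, 0.3956, 0.1986]
orientation: [0.741, 0.671, -0.001, -0.0]
force: [-0.5, 0.6, -2.5]
width: 0.19
finger_force: 30.0
```

```bash
python3 - <<'E'
from h import *
where();go(.457,.396,.0645,1.47); print(r.read_state()["orientation"])
E
```

```text
plate [-0.1697  0.4074] z 0.1986 psi-A 1.635 F [-0.5  0.6 -2.5] w 0.19 ff 30.00021904706955 q [ 0.64  0.46  1.54 -0.    1.15  0.74]
[ 0.12  0.61 13.41] [-0.002  0.002  0.001] psi 1.471 t 30.1
[ 7.41395708e-01  6.71066674e-01 -1.38112352e-03 -1.22304317e-04]
```

Request:
move_arm(
  deltas="0.1 0.5 5 0 0 0 -1;0.1 0.5 9 0 0 0 -1;0.1 0.5 11.5 0 0 0 -1;0.1 0.5 12.7 0 0 0 -1;0.1 0.5 13.1 0 0 0 -1;0.1 0.5 13.1 0 0 0 -1;0.1 0.5 13.1 0 0 0 -1",
)

```text
time_s: 30.98
position: [0.457, 0.397, 0.0703]
orientation: [0.741, 0.671, 0.001, 0.0]
force: [0.8, -0.2, -1.0]
width: 0.193
finger_force: 30.0
```

```bash
python3 - <<'E'
from h import *
where();go(.457,.396,.0642,1.47)
E
```

```text
plate [-0.1641  0.4097] z 0.0703 psi-A 1.635 F [ 0.8 -0.2 -1. ] w 0.193 ff 29.99960482120514 q [0.64 0.63 1.62 0.   0.9  0.74]
[-0.1   0.01  0.61] [ 0.001 -0.001  0.001] psi 1.471 t 30.975
```

Request:
move_arm(
  deltas="0 0 0.2 0 0 0 -1;0 0 0.4 0 0 0 -1;0 0 0.55 0 0 0 -1;0 0 0.6 0 0 0 -1;0 0 0.6 0 0 0 -1",
)

```text
time_s: 31.6
position: [0.4566, 0.3966, 0.0633]
orientation: [0.742, 0.671, -0.0, -0.0]
force: [-0.6, 0.1, -1.9]
width: 0.195
finger_force: 30.0
```

Request:
move_arm(
  deltas="0 0 0.1 0 0 0 -1;0 0 0.1 0 0 0 -1;0 0 0.1 0 0 0 -1",
)

```text
time_s: 31.98
position: [0.4566, 0.3967, 0.0624]
orientation: [0.742, 0.671, 0.0, 0.0]
force: [-0.6, 0.2, -2.1]
width: 0.192
finger_force: 30.0
```

Request:
move_arm(
  deltas="0 0 0.1 0 0 0 -1;0 0 0.1 0 0 0 -1;0 0 0.1 0 0 0 -1",
)

```text
time_s: 32.35
position: [0.4567, 0.3967, 0.0623]
orientation: [0.742, 0.671, 0.0, 0.0]
force: [-2.9, -3.1, 7.8]
width: 0.194
finger_force: 30.0
```

Request:
move_arm(
  deltas="0 0 0.1 0 0 0 -1;0 0 0.1 0 0 0 -1;0 0 0.1 0 0 0 -1",
)

```text
time_s: 32.72
position: [0.4567, 0.3967, 0.0622]
orientation: [0.742, 0.671, 0.0, 0.0]
force: [-6.1, -5.4, 18.9]
width: 0.191
finger_force: 30.0
```

Request:
move_arm(
  deltas="0 0 -0.15 0 0 0 -1;0 0 -0.15 0 0 0 -1;0 0 -0.15 0 0 0 0.2;0 0 -0.15 0 0 0 0.6;0 0 -0.15 0 0 0 1;0 0 -0.15 0 0 0 1;0 0 -0.15 0 0 0 1;0 0 -0.15 0 0 0 1;0 0 -0.15 0 0 0 1;0 0 -0.15 0 0 0 1",
)

```text
time_s: 33.98
position: [0.4566, 0.3967, 0.0619]
orientation: [0.742, 0.671, 0.0, -0.0]
force: [-0.0, 0.3, -0.1]
width: 0.979
finger_force: 0.0
```

Request:
move_arm(
  deltas="0 0 0 0 0 0 1;0 0 0 0 0 0 1;0 0 -1 0 0 0 1;0 0 -4 0 0 0 1;0 0 -8 0 0 0 1;0 0 -12 0 0 0 1;0 0 -17 0 0 0 1;0 0 -17 0 0 0 1",
)

```text
time_s: 34.98
position: [0.4579, 0.3976, 0.2365]
orientation: [0.742, 0.671, 0.004, 0.0]
force: [-0.5, -0.3, -1.0]
width: 1.001
finger_force: 0.0
```

```bash
python3 - <<'E'
from fit import *
where()
w=cams.snapshot("wrist");s=cams.snapshot("scene"); d=cams.snapshot("side")
print(fit([(w,ymask(w))],.003,(.457,.397,-.1)))
f=lambda i:cv2.resize(i,(384,288))
cv2.imwrite("pics/z7.png",np.hstack([f(w["img"][...,::-1]),cv2.resize(s["img"][100:250,140:460,::-1],(416,288))]))
E
```

```text
plate [-0.1633  0.4105] z 0.2365 psi-A 1.635 F [-0.5 -0.3 -1. ] w 1.001 ff 0.0 q [0.64 0.43 1.48 0.   1.22 0.74]
(array([ 0.4556,  0.3973, -0.0945]), np.float64(0.066))
```

View pics/z7.png

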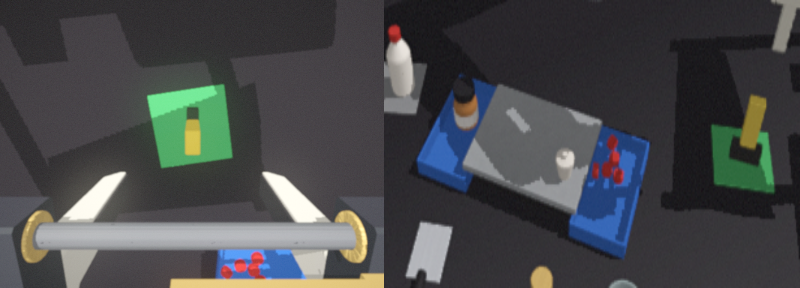

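The scraper stands upright on the green mat (wrist view 193,130; scene view 750,125), released and clear of the gripper. All five tablets are in the free tray, and the crucible and jar are in place. Handing in.

```bash
python3 -c "
from h import *
print(order.finish_job())"
```

```text
the job is handed in; nothing more can be done
None
```

All five tablets are in the empty tray, the crucible and jar look unmoved in the camera views, and the scraper is released upright on its green mat; the job was handed in at about 35 s.

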